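Change the forming block for the steel bench block behind the jars

TASK

Change the bench over from forming to flattening: the wooden forming block that stands on the black pad goes upright into the empty compartment of the chest's drawer, and the steel bench block kept in that drawer goes flat on the pad in its stead, centred and square to it. The jar and the brass can stand in the drawer's way, so first set them aside (the bare wooden board is kept free for that); the drawer must never push them. At the end have the drawer shut and the jar and the can standing again each just where it stood.

Things in the scene. Friction and masses are not known exactly. Their poses are not given: they have to be found in the camera images.
- steel_block: polished steel bench block, square plate 62 x 62 x 20 mm, 0.4 to 0.8 kg, lying flat on the raised floor of the left (+y) half of the drawer, seen through the chest's clear top at the start. Origin: centre of its underside; x and y along its sides, z up.
- wood_block: walnut forming block, plain dark wooden block 58 (x) x 68 (y) x 53 (z) mm, about 0.17 kg, standing on the black pad at the start. Origin: centre of its underside; z up.
- jar: squat round jar with a screw cap, 45 mm across, 54 mm high (cap 40 mm across over the top 10 mm), about 0.13 kg, standing on the surface in front of the drawer. Origin: centre of its underside; z up.
- can: narrow open brass tube pot, 36 mm across, 64 mm high, about 0.09 kg, standing on the surface in front of the drawer beside the jar (either may be the left one). Origin: centre of its underside; z up.
- pad: flat black leather-covered board, 80 (x) x 98 (y) x 6 mm, fixed; the steel block belongs in its middle. Origin: centre of its underside, so its top is 6 mm above; x and y along its sides.
- board: bare wooden board, 118 (x) x 172 (y) x 13 mm, fixed, with nothing on it: room to set the jar and the can aside. Origin: centre of its underside, its top is 13 mm above; y along its length. Board and pad lie one to the left and one to the right of the chest, either way round.
- chest: low wooden chest with a clear acrylic top and one drawer, 170 (x) x 250 (y) x 79 (z) mm, fixed. Origin: centre of its underside; the drawer comes out along the chest's own -x, towards the robot; the drawer's face is 97 mm in front of the origin when shut. Nothing can be taken out through the top.
- drawer (a joint): how far the drawer is out, m: 0 shut, 0.135 fully out (stop); starts up to 12 mm ajar, stays where it is left, takes about 2 N to move. Inside 130 (x) x 210 (y) mm. Side and back walls rise to 55 mm, the front to 72 mm above the surface the chest stands on. The inside is clear of the chest's top from 0.125 out. Its left half has a raised wooden floor, 37 mm above that surface; the right half, 102 mm wide, is deep.
- handle (a point): middle of the drawer's handle, a brass bar 11 mm thick and 90 mm long, parallel to the drawer's face (along y), 35 mm clear of it (bar axis to face), held by a post near each end; 50 mm above the surface the chest stands on. It moves with the drawer; axes as the chest.
- empty_bay (a point): middle of the floor of the deep right (-y) compartment of the drawer, which is empty, 130 (x) x 102 (y) mm; the floor is 15 mm above the surface the chest stands on. It moves with the drawer; axes as the chest.
Not all that is in view belongs to the job. What is shaped like the can but orange is not meant.

How it is judged:
On the way, in this order (a step that is already met when the one before it is completed fails the run):
1. the jar and the can are taken from their places while the drawer is still shut or nearly so (distance of each of jar, can from where it was at the start of the episode above 0.06 m and value of joint drawer below 0.03 m), for 0.2 s.
2. the drawer is pulled out (value of joint drawer above 0.09 m), for 0.2 s.
3. the wooden block stands in the empty compartment and the steel block lies on the pad (horizontal distance between steel_block and pad below 0.015 m and z of steel_block in the frame of pad between 0.002 and 0.01 m and angle between each of steel_block, wood_block's own z axis and vertical below 0.08 rad and (angle between the x axis of steel_block and the x axis of pad, either way round below 0.2 rad or angle between the x axis of steel_block and the y axis of pad, either way round below 0.2 rad) and x of wood_block in the frame of empty_bay between -0.042 and 0.042 m and y of wood_block in the frame of empty_bay between -0.03 and 0.03 m and z of wood_block in the frame of empty_bay between -0.005 and 0.006 m), for 0.2 s.
At the end, for the whole second after the job is handed in: Steel block flat on the pad, centre within 15 mm, sides within 0.2 rad of the pad's; wooden block upright on the floor of the deep right compartment; drawer less than 6 mm out; jar and can upright, each within 15 mm of where it stood at the start; all at rest (all of step 3 and distance of each of jar, can from where it was at the start of the episode below 0.015 m and angle between each of jar, can's own z axis and vertical below 0.1 rad and linear speed of each of jar, can, steel_block, wood_block below 0.02 m/s and value of joint drawer below 0.006 m); the robot touches nothing.
It fails at once if the drawer or chest pushes the jar or the can (contact force between any of jar, can and chest above 1 N).
It fails at once if the jar or the can is tipped over (angle between any of jar, can's own z axis and vertical above 0.8 rad).
It also fails if it takes over 131 s, if anything falls off the work surface, if the arm or the gripper's body presses on something with over 40 N, if the wrist force passes 120 N, or if a joint passes its speed limit or range.

ROBOT

A 6-joint arm with a two-finger parallel gripper is mounted at the origin on a cart in front of the work surface, level with it; the furniture and walls round the work are solid. World frame = base frame: x ahead of the robot, y to its left, z up, the work surface at z = 0. Lengths are in m, angles in rad, forces in N, time in s.
With the tool pointing down it reaches from about 0.325 to 0.775 m from the base axis. Payload 5.5 kg.
Tool frame: the origin (TCP) lies at the centre of the arm's flange, where the gripper is bolted on; the fingertips stand 173 mm ahead of it and the grasp point (between the pads) lies 155 mm ahead of it; z points along the fingers, y is the line along which they close (so a half turn about z gives the same grasp; the last joint's range is limited). The gripper opens to 85 mm and grips with 20 to 120 N. Pads are 22 mm wide; open, the fingers measure 114 mm over their backs; the gripper's body (76 mm by 85 mm) begins 54 mm behind the grasp point. The pads swing forward as they close: fully open they stand 13 mm farther back than shut.
Start: joints at [1.275, 0.091, 1.231, -0, 1.82, -0.057], TCP at [0.142, 0.583, 0.405] pointing down, gripper open.
Joint ranges: [-2.87, 2.87], [-0.86, 2.18], [0.17, 2.46], [-1.51, 4.65], [0.06, 2.69], [-2.65, 2.65]. Speed limits (rad/s): [2.57, 2.57, 3.01, 3.14, 3.14, 3.14].

INTERFACE

Orientations are given as a rotation vector (axis times angle).
In Python, from station import * gives the robot as it stands.
- The arm moves only by the tool carry_out, never from a script. Its argument "plan" is text: rows parted by semicolons, each of 6 numbers parted by spaces: the shift along the tool's x, y, z in units of 25 mm (1.0 is 25 mm), then the turn, a rotation vector about the tool's x, y, z in units of 5 degrees (1.0 is 5 degrees). In form: x y z wx wy wz; .... A call has exactly 8 rows; each row is the pose to reach, as a shift and turn from the pose commanded when the call began, along the tool's axes at that moment; what a row does not reach only later rows make up. A row lasts 1/10 s, in which the tool goes at most 50 mm and 8.59 degrees, less where a joint would pass 70% of its speed; a pose out of reach is approached as far as the arm can. A call with a gripper value outside its range is refused whole. "grip" is the closure, from 0 (fully open) to 1 (shut), set as the call begins (left out, the last holds). The fingers move at their own pace and stop on an object; the grip force is fixed at half the most. Time passes only in rows, so rows that repeat a pose let the fingers close, or fill a call up. It gives the time, the measured TCP pose, the force, the opening and the grip force at its end, in the units of the state.
- get_obs(): the state, without advancing time (a new reading comes with each control period).
- grab_frame(name): name is "scene" or "top" or "wrist"; returns the picture (400x640x3 uint8, red, green, blue); there is no depth.
- camera_info(name): a dict with "fovy" (degrees; the focal length in pixels is half the picture's height over the tangent of half this angle, whatever the lens; pixels are square), "cx", "cy" (the principal point, pixels), "R" (3x3) and "t" (3): a world point X has camera coordinates R X + t; the wrist camera has in their place "mount" (4x4, takes a point from camera to tool coordinates, whose origin is the TCP and whose axes are the flange's). Camera axes: x right, y down, z forward; pixel columns grow to the right and rows downward; lengths in m; the calibration is good to about 2 mm. A picture is of the moment at which its call begins: read the wrist's pose just before it. camera_info takes no time and is no camera call.
- close_job(): hands the job in; it is judged then, once.
The state is a dict: "time_s": time; "q": joint angles; "qd": joint speeds; "joint_efforts": joint torques, N m; "tool_pos": TCP position; "tcp_rot": TCP orientation; "wrist_force": force on the tool from outside, world axes, zero at the start; "ft_torque": the same for the moment, N m; "opening": finger opening in m; "grasp_force": force on a finger pad.
Only numpy, scipy, OpenCV 4.12 (cv2) and the standard library are available. Lean on these libraries where they do the work, as an engineer would, in place of code of your own. Each camera call takes 0.05 s, during which the arm holds its last target. There are 200 camera calls.

## Working session

There is one attempt and no reset: what is moved stays moved. The work goes in short steps, Python scripts to look and compute and a tool call to move; the robot and the scene stay as the last step left them, time stands still between calls to the robot, and variables do not carry over. Pictures are saved under pics/ and viewed, at most 14 in all, crops included, and the job is handed in when it is done.

Besides the shell and the picture viewer there is one more tool, called as name(argument=value, ...), one argument or row to a line, values as JSON. carry_out: Moves the arm, as the interface text tells. Its arguments: {"type":"object","properties":{"plan":{"type":"string"},"grip":{"type":"number"}},"required":["plan"]}

```bash
mkdir -p pics; cat > h.py <<'E'
from station import *
import numpy as np, cv2
from scipy.spatial.transform import Rotation as Ro
def cam(n,o=None):
    c=camera_info(n); f=200/np.tan(np.radians(c['fovy'])/2)
    if 'mount' in c:
        M=np.array(c['mount']); T=np.eye(4); T[:3,:3]=Ro.from_rotvec(o['tcp_rot']).as_matrix(); T[:3,3]=o['tool_pos']
        W=T@M; R=W[:3,:3].T; t=-R@W[:3,3]
    else: R=np.array(c['R']); t=np.array(c['t'])
    return f,c['cx'],c['cy'],R,t
def ray(C,u,v):
    f,cx,cy,R,t=C; d=R.T@np.array([(u-cx)/f,(v-cy)/f,1]); return -R.T@t,d
def onz(C,u,v,z):
    o,d=ray(C,u,v); return o+d*(z-o[2])/d[2]
def proj(C,X):
    f,cx,cy,R,t=C; p=R@np.array(X)+t; return f*p[0]/p[2]+cx,f*p[1]/p[2]+cy
def tri(C1,p1,C2,p2):
    a,d=ray(C1,*p1); b,e=ray(C2,*p2); d=d/np.linalg.norm(d); e=e/np.linalg.norm(e)
    s=np.linalg.lstsq(np.c_[d,-e],b-a,rcond=None)[0]; P=a+d*s[0];Q=b+e*s[1]; return (P+Q)/2,np.linalg.norm(P-Q)
def save(n,name):
    o=get_obs(); im=grab_frame(n); cv2.imwrite('pics/'+name+'.png',im[:,:,::-1]); return im,o
E
python3 - <<'E'
from h import *
for n in('scene','top','wrist'):
    im,o=save(n,n+'0'); c=camera_info(n); print(n,c)
    C=cam(n,o); print(-C[3].T@C[4])
print(o)
E
```

```text
scene {'fovy': 48.560232135873385, 'cx': 326.4096635015119, 'cy': 200.08735413177973, 'R': array([[ 0.57441465, -0.81836795, -0.01793624],
       [-0.47303849, -0.31398497, -0.8231938 ],
       [ 0.66804371,  0.48133911, -0.5674771 ]]), 't': array([-0.36470323,  0.33655446,  0.95033397])}
[-0.26617054 -0.6502213   0.80980091]
top {'fovy': 45.12333827585786, 'cx': 321.1353461885511, 'cy': 198.9880584293542, 'R': array([[ 0.01747248, -0.99984576, -0.0017792 ],
       [-0.9966745 , -0.01727535, -0.0796336 ],
       [ 0.07959058,  0.00316468, -0.99682261]]), 't': array([-0.05126394,  0.59619655,  1.43162664])}
[ 0.48116562 -0.04548716  1.47446388]
wrist {'fovy': 63.52386346908496, 'cx': 324.53685132667806, 'cy': 199.19433990492178, 'mount': array([[-4.45000957e-04, -9.45351454e-01, -3.26052802e-01,
         8.48157694e-02],
       [ 9.99999661e-01, -1.94736108e-04, -8.00197825e-04,
         1.12594757e-04],
       [ 6.92973924e-04, -3.26053048e-01,  9.45351220e-01,
         3.03168034e-02],
       [ 0.00000000e+00,  0.00000000e+00,  0.00000000e+00,
         1.00000000e+00]])}
[0.05955452 0.60312712 0.37337087]
{'time_s': 0.1, 'q': array([ 1.27527987e+00,  9.17488279e-02,  1.23176864e+00, -3.95809307e-05,
        1.81981642e+00, -5.67332330e-02]), 'qd': array([ 0.00212423, -0.0028309 , -0.00264054,  0.00064171,  0.00013479,
        0.00048073]), 'joint_efforts': array([ 1.47860614e-03, -4.60215318e+01, -4.19220221e+01, -1.98780094e-04,
        1.06388354e-02,  5.15613046e-07]), 'tool_pos': array([0.1419512 , 0.58300708, 0.4036827 ]), 'tcp_rot': array([-3.74172546e-01, -3.11896016e+00,  2.70313763e-03]), 'wrist_force': array([ 0.93675955,  0.28991451, -0.40358255]), 'ft_torque': array([ 0.03908311,  0.0060703 , -0.02325682]), 'grasp_force': 0.0, 'opening': 0.08530954881481716}
```

View pics/scene0.png

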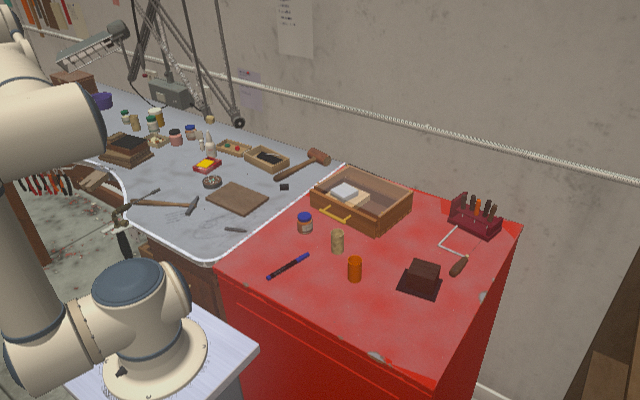

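View pics/top0.png

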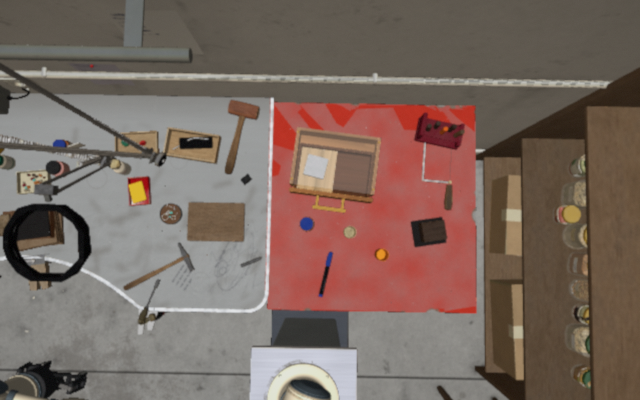

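The top view shows the board (216,222), jar (306,224), can (350,232), orange decoy (381,254), the block on the pad (429,232), and the chest (335,165) with its handle (330,207). I'll enlarge both views.

```bash
python3 - <<'E'
import cv2
a=cv2.imread('pics/top0.png')[115:265,270:460]; cv2.imwrite('pics/tc.png',cv2.resize(a,None,fx=4,fy=4,interpolation=cv2.INTER_CUBIC))
a=cv2.imread('pics/scene0.png')[165:305,280:450]; cv2.imwrite('pics/sc.png',cv2.resize(a,None,fx=4,fy=4,interpolation=cv2.INTER_CUBIC))
E
```

```text
(no output)
```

View pics/tc.png

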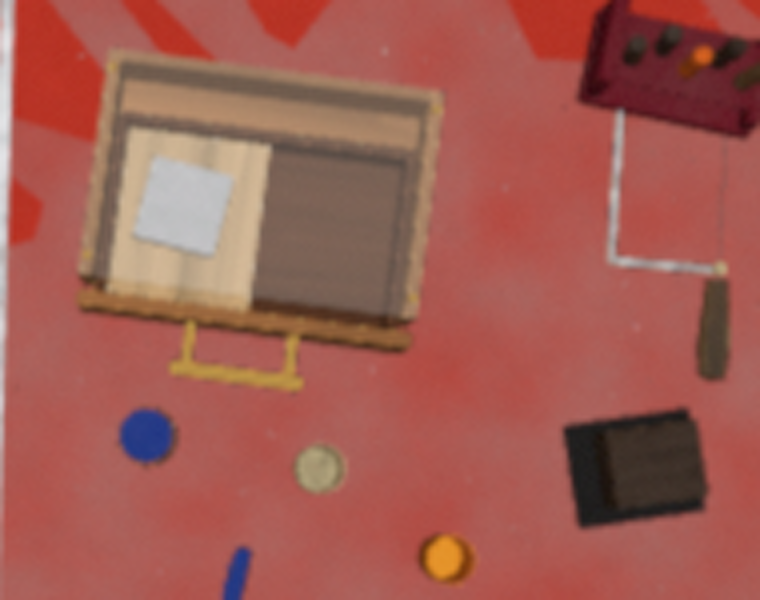

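View pics/sc.png

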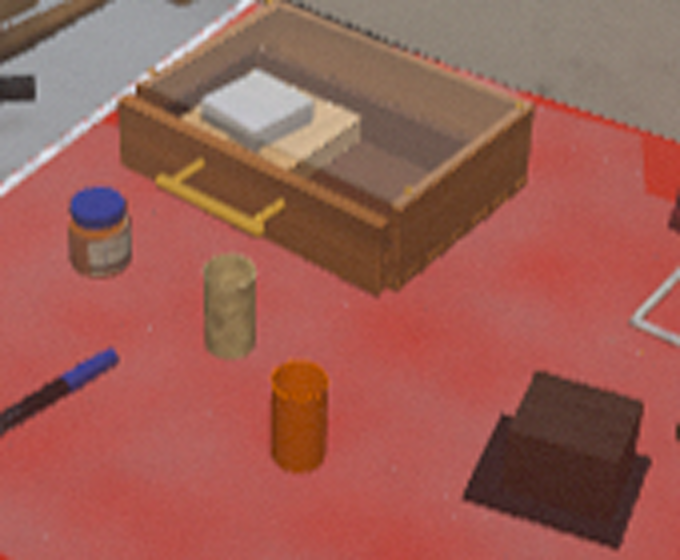

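The crops are clear, so I have matched points in both views: jar cap at top (147,436) and scene (99,205), can rim (319,468) and (230,268), handle mid (236,376) and (211,204). The corners of block, pad, steel and chest are also visible.

```bash
python3 - <<'E'
from h import *
T=cam('top');S=cam('scene')
tp=lambda p:(270+(p[0]-1.5)/4,115+(p[1]-1.5)/4); sp=lambda p:(280+(p[0]-1.5)/4,165+(p[1]-1.5)/4)
P=dict(jar=((147,436),(99,205)),can=((319,468),(230,268)),handle=((236,377),(211,204)),hL=((170,369),(160,180)),hR=((301,384),(262,230)),
 w_pp=((612,430),(537,372)),w_pm=((697,418),(643,403)),w_mp=((615,510),(512,435)),w_mm=((707,495),(630,462)),
 p1=((566,427),(505,415)),p2=((688,408),(650,458)),p3=((706,510),(618,545)),p4=((582,526),(465,497)),
 s1=((155,156),(256,70)),s2=((233,178),(313,105)),s3=((213,256),(258,142)),s4=((133,236),(202,103)),
 c1=((113,50),(270,3)),c2=((441,95),(531,105)),f1=((80,292),(122,98)),f2=((408,342),(385,222)))
for k,(a,b) in P.items(): X,e=tri(T,tp(a),S,sp(b)); print(k,X.round(4),round(e,4))
im=cv2.imread('pics/top0.png'); hsv=cv2.cvtColor(im,cv2.COLOR_BGR2HSV)
print(hsv[222,216],hsv[222,170])
m=cv2.inRange(hsv,(5,40,30),(25,160,200)); m[:, :180]=0;m[:,260:]=0;m[:190]=0;m[250:]=0
c=max(cv2.findContours(m,0,1)[0],key=cv2.contourArea); r=cv2.minAreaRect(c);print(r)
print([onz(T,u,v,.013).round(3) for u,v in cv2.boxPoints(r)],onz(T,*r[0],.013))
E
```

```text
jar [ 5.224e-01 -4.000e-04  5.380e-02] 0.0044
can [ 0.5011 -0.1272  0.0667] 0.0053
handle [ 0.5674 -0.0659  0.0537] 0.0057
hL [ 0.5727 -0.017   0.0522] 0.0059
hR [ 0.5626 -0.1134  0.0537] 0.0042
w_pp [ 0.5314 -0.3406  0.0587] 0.0007
w_pm [ 0.5421 -0.4048  0.0574] 0.0039
w_mp [ 0.4749 -0.3476  0.0531] 0.0088
w_mm [ 0.4877 -0.4156  0.0576] 0.0119
p1 [ 0.5361 -0.3185  0.0065] 0.0053
p2 [ 0.5521 -0.4115  0.0062] 0.0051
p3 [ 0.4746 -0.4248  0.0052] 0.0041
p4 [ 0.4606 -0.3305  0.0031] 0.0032
s1 [ 0.729  -0.0012  0.0593] 0.0011
s2 [ 0.7152 -0.0608  0.0553] 0.0044
s3 [ 0.6576 -0.0473  0.0486] 0.0054
s4 [0.6706 0.0127 0.055 ] 0.0048
c1 [0.8041 0.0323 0.0735] 0.0023
c2 [ 0.7759 -0.2129  0.0771] 0.0051
f1 [0.625  0.052  0.0705] 0.0003
f2 [ 0.5942 -0.1914  0.0733] 0.007
[ 15  92 114] [ 13 120  98]
((215.46566772460938, 221.47593688964844), (56.705596923828125, 38.26872253417969), 1.3322198390960693)
[array([0.466, 0.364, 0.013]), array([0.583, 0.366, 0.013]), array([0.582, 0.193, 0.013]), array([0.465, 0.192, 0.013])] [0.52382609 0.27867377 0.013     ]
```

Heights fit the stated sizes: jar 54, can 64, handle 50, block top 59, pad 6, chest 77. I'll write a move calculator, then head for the jar.

```bash
cat > mv.py <<'E'
import sys
from h import *
# usage: mv.py x y z alpha   (tool y direction alpha from world x); prints total shift/turn in units
def mv(x,y,z,al):
    o=get_obs(); R=Ro.from_rotvec(o['tcp_rot']).as_matrix(); d=R.T@(np.array([x,y,z])-o['tool_pos'])
    Y=[np.cos(al),np.sin(al),0]; Z=[0,0,-1]; T=np.c_[np.cross(Y,Z),Y,Z]; w=Ro.from_matrix(R.T@T).as_rotvec(degrees=True)
    print((x,y,z,al),'shift',(d/.025).round(2),'turn',(w/5).round(2),'rows',np.ceil(max(np.linalg.norm(d)/.05,np.linalg.norm(w)/8.59)))
if __name__=='__main__':
    for a in sys.argv[1:]: mv(*map(float,a.split(',')))
E
python3 mv.py .50,-.06,.36,1.571
```

```text
(0.5, -0.06, 0.36, 1.571) shift [-20.   -21.6    1.78] turn [-0.02 -0.   -2.74] rows 15.0
```

carry_out(
  plan="-1.2 -1.3 0.1 0 0 0;-2.5 -2.7 0.2 0 0 0;-3.8 -4 0.3 0 0 0;-5 -5.4 0.5 0 0 0;-6.2 -6.7 0.6 0 0 0;-7.5 -8 0.7 0 0 0;-8.8 -9.4 0.8 0 0 0;-10 -10.8 0.9 0 0 0",
  grip=0,
)

```text
time_s: 0.95
tool_pos: [0.3214, 0.2598, 0.3818]
tcp_rot: [0.374, 3.119, -0.0]
wrist_force: [0.8, 0.7, -0.1]
opening: 0.0857
grasp_force: 0.0
```

carry_out(
  plan="-1.2 -1.3 0.1 0 0 -0.4;-2.5 -2.7 0.2 0 0 -0.8;-3.8 -4 0.3 0 0 -1.2;-5 -5.4 0.5 0 0 -1.6;-6.2 -6.7 0.6 0 0 -2;-7.5 -8 0.7 0 0 -2.4;-8.8 -9.4 0.8 0 0 -2.7;-10 -10.8 0.9 0 0 -2.7",
)

```text
time_s: 1.75
tool_pos: [0.5006, -0.062, 0.3593]
tcp_rot: [-0.004, -3.141, -0.0]
wrist_force: [1.3, 0.8, 0.5]
opening: 0.0856
grasp_force: 0.0
```

```bash
python3 - <<'E'
from h import *
im,o=save('wrist','w1'); print(o['time_s'],o['tool_pos'],o['tcp_rot'],o['q'].round(2))
C=cam('wrist',o)
for n,p in dict(jar=(.522,0,.054),can=(.501,-.127,.064),h=(.567,-.066,.05)).items(): print(n,proj(C,p))
hsv=cv2.cvtColor(im,cv2.COLOR_RGB2HSV)
print(hsv[::50,::80].tolist()[:0])
E
```

```text
1.75 [ 0.50058534 -0.06196393  0.35926141] [-4.26471934e-03 -3.14148530e+00 -2.76210971e-04] [-0.19 -0.17  1.57  0.    1.75 -1.76]
jar (np.float64(392.4828259875303), np.float64(210.86599703450813))
can (np.float64(248.93987965199054), np.float64(192.69908144064755))
h (np.float64(320.4885154123551), np.float64(252.9332530841966))
[]
```

View pics/w1.png

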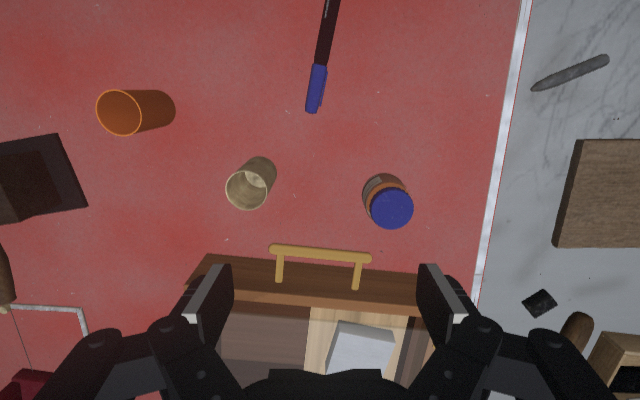

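The view confirms the estimates within about 2 mm: jar cap (391,208), can rim (248,190), handle (320,254). Next is the jar.

```bash
python3 mv.py .521,0,.183,1.571 .521,.325,.29,1.571
```

```text
(0.521, 0.0, 0.183, 1.571) shift [-0.74  2.71  6.97] turn [-0.05 -0.01 -0.09] rows 4.0
(0.521, 0.325, 0.29, 1.571) shift [-0.63 15.69  2.64] turn [-0.05 -0.01 -0.09] rows 8.0
```

carry_out(
  plan="-0.4 1.4 1 0 0 0;-0.75 2.7 2 0 0 0;-0.75 2.7 3.2 0 0 0;-0.75 2.7 4.4 0 0 0;-0.75 2.7 5.5 0 0 0;-0.75 2.7 6.4 0 0 0;-0.75 2.7 6.95 0 0 0;-0.75 2.7 6.95 0 0 0",
)

```text
time_s: 2.6
tool_pos: [0.5181, 0.0076, 0.1835]
tcp_rot: [-0.005, -3.137, -0.0]
wrist_force: [0.0, 0.8, -0.1]
opening: 0.0855
grasp_force: 0.0
```

carry_out(
  plan="0 0 0 0 0 0;0 0 0 0 0 0;0 0 0 0 0 0;0 0 0 0 0 0;0 0 0 0 0 0;0 0 0 0 0 0;0 0 0 0 0 0;0 0 0 0 0 0",
  grip=0.8,
)

```text
time_s: 3.4
tool_pos: [0.5197, 0.0074, 0.1881]
tcp_rot: [0.005, 3.138, -0.0]
wrist_force: [-0.3, -0.1, 6.2]
opening: 0.0429
grasp_force: 61.7
```

```bash
python3 mv.py .52,.325,.27,1.571 .52,.325,.203,1.571; python3 -c "
from h import *
o=get_obs();print(o['tool_pos'],o['qd'].round(3),Ro.from_rotvec(o['tcp_rot']).as_matrix().round(4))"
```

```text
(0.52, 0.325, 0.27, 1.571) shift [ 0.02 12.7  -3.28] turn [-0.    0.04 -0.04] rows 7.0
(0.52, 0.325, 0.203, 1.571) shift [ 0.03 12.7  -0.6 ] turn [-0.    0.04 -0.04] rows 7.0
[0.51969842 0.00740455 0.18808536] [-0.001  0.001  0.    -0.003  0.001 -0.   ] [[-1.0e+00  3.2e-03  3.8e-03]
 [ 3.2e-03  1.0e+00 -3.0e-04]
 [-3.8e-03 -3.0e-04 -1.0e+00]]
```

carry_out(
  plan="0 0 -1.2 0 0 0;0 1.2 -2.8 0 0 0;0 3 -3.5 0 0 0;0 5 -3.5 0 0 0;0 7 -3.5 0 0 0;0 9 -3.5 0 0 0;0 10.9 -3.5 0 0 0;0 12.7 -3.5 0 0 0",
)

```text
time_s: 4.2
tool_pos: [0.5194, 0.3272, 0.2734]
tcp_rot: [-0.004, -3.142, -0.0]
wrist_force: [0.1, -0.4, -1.0]
opening: 0.0428
grasp_force: 61.5
```

carry_out(
  plan="0 0 0 0 0 0;0 0 0.6 0 0 0;0 0 1.4 0 0 0;0 0 2 0 0 0;0 0 2.3 0 0 0;0 0 2.5 0 0 0;0 0 2.6 0 0 0;0 0 2.6 0 0 0",
)

```text
time_s: 5.0
tool_pos: [0.5202, 0.3248, 0.2087]
tcp_rot: [0.006, 3.141, 0.0]
wrist_force: [-0.1, 0.8, -1.5]
opening: 0.043
grasp_force: 61.6
```

carry_out(
  plan="0 0 0.1 0 0 0;0 0 0.18 0 0 0;0 0 0.24 0 0 0;0 0 0.28 0 0 0;0 0 0.28 0 0 0;0 0 0.28 0 0 0;0 0 0.28 0 0 0;0 0 0.28 0 0 0",
)

```text
time_s: 5.8
tool_pos: [0.52, 0.325, 0.2015]
tcp_rot: [0.005, 3.141, 0.0]
wrist_force: [-0.2, 0.2, -1.3]
opening: 0.0432
grasp_force: 61.6
```

carry_out(
  plan="0 0 0.05 0 0 0;0 0 0.05 0 0 0;0 0 0.05 0 0 0;0 0 0.05 0 0 0;0 0 0.05 0 0 0;0 0 0.05 0 0 0;0 0 0.05 0 0 0;0 0 0.05 0 0 0",
  grip=0,
)

```text
time_s: 6.6
tool_pos: [0.52, 0.325, 0.2002]
tcp_rot: [0.005, 3.142, -0.0]
wrist_force: [-0.2, -0.1, -0.4]
opening: 0.0849
grasp_force: 0.0
```

carry_out(
  plan="0 0 -1 0 0 0;0 0 -2.5 0 0 0;0 -1 -3.5 0 0 0;0 -3 -3.5 0 0 0;0 -5 -3.5 0 0 0;0 -7 -3.5 0 0 0;0 -9 -3.5 0 0 0;0 -11 -3.5 0 0 0",
)

```text
time_s: 7.4
tool_pos: [0.5186, 0.0481, 0.2879]
tcp_rot: [0.005, 3.141, -0.0]
wrist_force: [1.2, 0.0, -0.0]
opening: 0.0858
grasp_force: 0.0
```

carry_out(
  plan="0 -1.4 0 0 0 0;0.2 -2.8 0 0 0 0;0.4 -4.2 0 0 0 0;0.6 -5.6 0 0 0 0;0.8 -7 0 0 0 0;0.8 -7 0 0 0 0;0.8 -7 0 0 0 0;0.8 -7 0 0 0 0",
)

```text
time_s: 8.2
tool_pos: [0.4987, -0.1243, 0.2877]
tcp_rot: [0.004, 3.142, 0.001]
wrist_force: [0.2, 0.0, 0.2]
opening: 0.0855
grasp_force: 0.0
```

```bash
python3 mv.py .4995,-.127,.193,1.571
```

```text
(0.4995, -0.127, 0.193, 1.571) shift [-0.03 -0.11  3.79] turn [ 0.01  0.   -0.03] rows 2.0
```

carry_out(
  plan="0 -0.1 0.8 0 0 0;0 -0.1 1.6 0 0 0;0 -0.1 2.4 0 0 0;0 -0.1 3.2 0 0 0;0 -0.1 3.6 0 0 0;0 -0.1 3.7 0 0 0;0 -0.1 3.7 0 0 0;0 -0.1 3.7 0 0 0",
)

```text
time_s: 9.0
tool_pos: [0.499, -0.1273, 0.1965]
tcp_rot: [0.004, 3.14, -0.001]
wrist_force: [-0.4, 0.4, -0.8]
opening: 0.0852
grasp_force: 0.0
```

carry_out(
  plan="0 0 0 0 0 0;0 0 0 0 0 0;0 0 0 0 0 0;0 0 0 0 0 0;0 0 0 0 0 0;0 0 0 0 0 0;0 0 0 0 0 0;0 0 0 0 0 0",
  grip=0.8,
)

```text
time_s: 9.8
tool_pos: [0.4987, -0.1276, 0.1957]
tcp_rot: [0.005, 3.141, -0.001]
wrist_force: [-0.7, -1.4, 4.3]
opening: 0.0344
grasp_force: 59.9
```

carry_out(
  plan="0 0 -1.2 0 0 0;0 1.2 -2.8 0 0 0;0 3 -3.8 0 0 0;-0.2 5 -4 0 0 0;-0.4 7 -4 0 0 0;-0.6 9 -4 0 0 0;-0.8 11 -4 0 0 0;-0.8 13 -4 0 0 0",
)

```text
time_s: 10.6
tool_pos: [0.5193, 0.197, 0.2941]
tcp_rot: [-0.005, -3.14, 0.001]
wrist_force: [1.5, -0.7, -0.8]
opening: 0.0344
grasp_force: 60.0
```

```bash
python3 mv.py .52,.23,.27,1.571 .52,.23,.21,1.571
```

```text
(0.52, 0.23, 0.27, 1.571) shift [-0.03  1.32  0.96] turn [-0.   -0.02 -0.04] rows 1.0
(0.52, 0.23, 0.21, 1.571) shift [-0.03  1.32  3.36] turn [-0.   -0.02 -0.04] rows 2.0
```

carry_out(
  plan="0 1.3 0.5 0 0 0;0 1.3 1.5 0 0 0;0 1.3 2.3 0 0 0;0 1.3 2.9 0 0 0;0 1.3 3.2 0 0 0;0 1.3 3.3 0 0 0;0 1.3 3.36 0 0 0;0 1.3 3.36 0 0 0",
)

```text
time_s: 11.4
tool_pos: [0.52, 0.2273, 0.2121]
tcp_rot: [0.006, 3.14, 0.001]
wrist_force: [0.6, 0.9, -1.1]
opening: 0.0339
grasp_force: 60.1
```

carry_out(
  plan="0 0 0.05 0 0 0;0 0 0.05 0 0 0;0 0 0.05 0 0 0;0 0 0.05 0 0 0;0 0 0.05 0 0 0;0 0 0.05 0 0 0;0 0 0.05 0 0 0;0 0 0.05 0 0 0",
  grip=0.25,
)

```text
time_s: 12.2
tool_pos: [0.5196, 0.2274, 0.2099]
tcp_rot: [-0.005, -3.142, 0.0]
wrist_force: [0.0, 0.5, -1.1]
opening: 0.064
grasp_force: 0.0
```

carry_out(
  plan="0 0 -0.8 0 0 0;0 0 -2 0 0 0;0 -1 -3.4 0 0 0;0 -3 -3.6 0 0 0;0 -5 -3.6 0 0 0;0 -7 -3.6 0 0 0;0 -9 -3.6 0 0 0;0 -11 -3.6 0 0 0",
  grip=0.25,
)

```text
time_s: 13.0
tool_pos: [0.5183, -0.0492, 0.3002]
tcp_rot: [0.004, 3.141, -0.0]
wrist_force: [1.1, -0.8, -0.1]
opening: 0.064
grasp_force: 0.0
```

```bash
python3 mv.py .565,-.066,.28,-.115
```

```text
(0.565, -0.066, 0.28, -0.115) shift [-1.87 -0.67  0.81] turn [1.000e-02 1.000e-02 1.928e+01] rows 12.0
```

carry_out(
  plan="-0.3 -0.1 0.1 0 0 1.7;-0.5 -0.2 0.2 0 0 3.4;-0.8 -0.3 0.3 0 0 5.1;-1 -0.4 0.4 0 0 6.8;-1.3 -0.5 0.5 0 0 8.5;-1.5 -0.6 0.6 0 0 10.2;-1.7 -0.65 0.7 0 0 11.9;-1.9 -0.7 0.8 0 0 13.6",
  grip=0.67,
)

```text
time_s: 13.8
tool_pos: [0.5664, -0.0651, 0.2797]
tcp_rot: [-1.769, -2.596, 0.0]
wrist_force: [-0.3, -0.2, 0.2]
opening: 0.0278
grasp_force: 0.0
```

carry_out(
  plan="0 0 0 0 0 1.7;0 0 0 0 0 3.4;0 0 0 0 0 5.1;0 0 0 0 0 5.7;0 0 0 0 0 5.7;0 0 0 0 0 5.7;0 0 0 0 0 5.7;0 0 0 0 0 5.7",
)

```text
time_s: 14.6
tool_pos: [0.5662, -0.065, 0.28]
tcp_rot: [2.346, 2.089, 0.0]
wrist_force: [0.8, 0.3, 0.1]
opening: 0.0278
grasp_force: 0.0
```

```bash
python3 - <<'E'
from h import *
im,o=save('wrist','w2'); C=cam('wrist',o); print(o['time_s'],o['tool_pos'],o['opening'])
for p in [(.5727,-.017,.052),(.5626,-.1134,.052),(.567,-.066,.05)]: print(proj(C,p))
E
python3 mv.py .567,-.066,.207,-.115
```

```text
14.6 [ 0.56623006 -0.06499409  0.27996813] 0.027822635083689092
(np.float64(327.0542249855471), np.float64(149.35667162949431))
(np.float64(328.33437898588636), np.float64(284.74192178459305))
(np.float64(326.88545009052615), np.float64(222.07244948715532))
(0.567, -0.066, 0.207, -0.115) shift [-0.04  0.04  2.92] turn [-0.   -0.   -0.01] rows 2.0
```

View pics/w2.png

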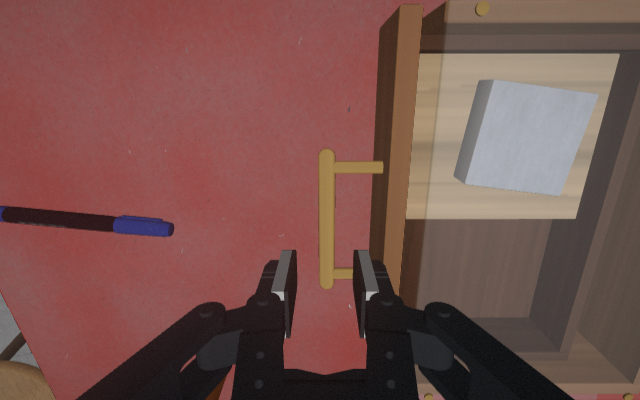

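The bar is centred between the fingers at column 327, as predicted. I'll descend and grip it.

carry_out(
  plan="0 0 0.6 0 0 0;0 0 1.2 0 0 0;0 0 1.8 0 0 0;0 0 2.4 0 0 0;0 0 2.8 0 0 0;0 0 2.95 0 0 0;0 0 2.95 0 0 0;0 0 2.95 0 0 0",
)

```text
time_s: 15.45
tool_pos: [0.5665, -0.065, 0.2069]
tcp_rot: [2.346, 2.088, 0.001]
wrist_force: [-0.7, -1.1, 0.3]
opening: 0.0283
grasp_force: 0.0
```

carry_out(
  plan="0 0 0 0 0 0;0 0 0 0 0 0;0 0 0 0 0 0;0 0 0 0 0 0;0 0 0 0 0 0;0 0 0 0 0 0;0 0 0 0 0 0;0 0 0 0 0 0",
  grip=1,
)

```text
time_s: 16.25
tool_pos: [0.5666, -0.0651, 0.2073]
tcp_rot: [2.346, 2.087, 0.002]
wrist_force: [-0.4, 0.1, 5.2]
opening: 0.009
grasp_force: 58.7
```

carry_out(
  plan="0 -0.5 0 0 0 0;0 -1.2 0 0 0 0;0 -2 0 0 0 0;0 -2.8 0 0 0 0;0 -3.6 0 0 0 0;0 -4.4 0 0 0 0;0 -4.9 0 0 0 0;0 -5 0 0 0 0",
)

```text
time_s: 17.05
tool_pos: [0.4419, -0.0506, 0.2074]
tcp_rot: [2.344, 2.085, 0.004]
wrist_force: [8.6, -3.0, 0.8]
opening: 0.009
grasp_force: 59.7
```

carry_out(
  plan="0 0 0 0 0 0;0 -0.05 0 0 0 0;0 -0.1 0 0 0 0;0 -0.15 0 0 0 0;0 -0.15 0 0 0 0;0 -0.15 0 0 0 0;0 -0.15 0 0 0 0;0 -0.15 0 0 0 0",
)

```text
time_s: 17.85
tool_pos: [0.4409, -0.0506, 0.2074]
tcp_rot: [2.341, 2.083, 0.01]
wrist_force: [16.7, -2.9, -3.6]
opening: 0.0088
grasp_force: 59.4
```

carry_out(
  plan="0 0.1 0 0 0 0;0 0.12 0 0 0 0;0 0.12 0 0 0 0;0 0.12 0 0 0 0;0 0.12 0 0 0 0;0 0.12 0 0 0 0;0 0.12 0 0 0 0;0 0.12 0 0 0 0",
  grip=0.67,
)

```text
time_s: 18.65
tool_pos: [0.4413, -0.0504, 0.2062]
tcp_rot: [2.347, 2.088, -0.0]
wrist_force: [0.1, 0.0, -0.6]
opening: 0.0282
grasp_force: 0.0
```

carry_out(
  plan="0 0 -0.8 0 0 0;0 0 -2 0 0 0;0 0 -3.2 0 0 0;0 0 -4.4 0 0 0;1 0 -5.2 0 0 0;2.5 0 -5.2 0 0 0;4 0 -5.2 0 0 0;5.5 0 -5.2 0 0 0",
)

```text
time_s: 19.45
tool_pos: [0.4573, 0.0874, 0.3366]
tcp_rot: [2.347, 2.087, 0.001]
wrist_force: [0.3, -0.6, -0.6]
opening: 0.0277
grasp_force: 0.0
```

```bash
python3 mv.py .509,-.375,.33,.165
```

```text
(0.509, -0.375, 0.33, 0.165) shift [-18.13   4.22   0.27] turn [ 0.01 -0.   -3.24] rows 10.0
```

carry_out(
  plan="-1.8 0.4 0 0 0 0;-3.6 0.8 0 0 0 0;-5.4 1.3 0 0 0 0;-7.2 1.7 0 0 0 0;-9 2.1 0 0 0 0;-10.8 2.5 0 0 0 0;-12.6 2.9 0 0 0 0;-14.4 3.4 0 0 0 0",
  grip=0,
)

```text
time_s: 20.25
tool_pos: [0.4996, -0.2832, 0.3363]
tcp_rot: [2.347, 2.088, 0.0]
wrist_force: [1.8, 0.9, 0.2]
opening: 0.0853
grasp_force: 0.0
```

carry_out(
  plan="-1.8 0.4 0.1 0 0 -1.6;-3.7 0.8 0.2 0 0 -3.2;-3.7 0.8 0.2 0 0 -3.2;-3.7 0.8 0.2 0 0 -3.2;-3.7 0.8 0.2 0 0 -3.2;-3.7 0.8 0.2 0 0 -3.2;-3.7 0.8 0.2 0 0 -3.2;-3.7 0.8 0.2 0 0 -3.2",
)

```text
time_s: 21.05
tool_pos: [0.5091, -0.3745, 0.3319]
tcp_rot: [2.032, 2.395, 0.0]
wrist_force: [-0.3, -0.2, 0.3]
opening: 0.0853
grasp_force: 0.0
```

```bash
python3 - <<'E'
from h import *
im,o=save('wrist','w3'); C=cam('wrist',o); print(o['time_s'],o['tool_pos'],o['q'].round(2))
for p in [(.531,-.341,.058),(.542,-.405,.058),(.475,-.348,.058),(.487,-.414,.058)]: print(proj(C,p))
E
python3 mv.py .509,-.377,.19,.165
```

```text
21.05 [ 0.50913262 -0.37447627  0.33191929] [-0.69  0.17  1.27  0.    1.7  -0.85]
(np.float64(360.3459310326025), np.float64(163.0447556209359))
(np.float64(358.06607154667984), np.float64(239.4711534444517))
(np.float64(286.8166839299378), np.float64(160.24137263925698))
(np.float64(291.233325211635), np.float64(239.41979458103543))
(0.509, -0.377, 0.19, 0.165) shift [-0.09 -0.02  5.67] turn [ 0.01  0.01 -0.02] rows 3.0
```

View pics/w3.png

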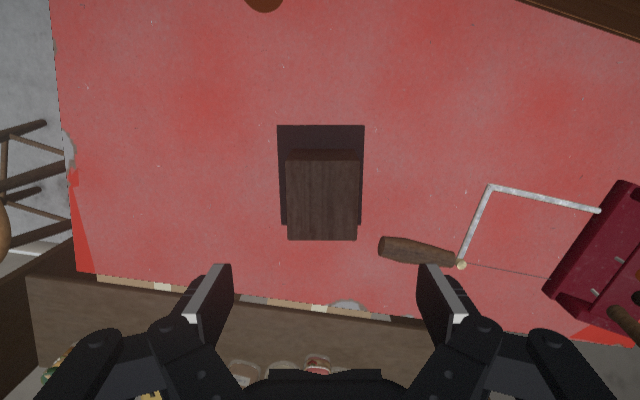

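The block top has corners (286,160), (360,160), (357,240) and (289,240), matching the estimate, and it sits square with the pad. I'll grasp it now.

carry_out(
  plan="-0.1 0 1 0 0 0;-0.1 0 2 0 0 0;-0.1 0 3 0 0 0;-0.1 0 4 0 0 0;-0.1 0 4.8 0 0 0;-0.1 0 5.4 0 0 0;-0.1 0 5.65 0 0 0;-0.1 0 5.65 0 0 0",
)

```text
time_s: 21.9
tool_pos: [0.5093, -0.3777, 0.1892]
tcp_rot: [-2.033, -2.394, -0.0]
wrist_force: [0.4, -1.1, 0.5]
opening: 0.0853
grasp_force: 0.0
```

carry_out(
  plan="0 0 0 0 0 0;0 0 0 0 0 0;0 0 0 0 0 0;0 0 0 0 0 0;0 0 0 0 0 0;0 0 0 0 0 0;0 0 0 0 0 0;0 0 0 0 0 0",
  grip=0.7,
)

```text
time_s: 22.7
tool_pos: [0.5098, -0.3783, 0.1918]
tcp_rot: [2.032, 2.392, -0.0]
wrist_force: [0.4, -0.5, 5.7]
opening: 0.0576
grasp_force: 65.3
```

carry_out(
  plan="0 0 -0.6 0 0 0;0 0 -1.5 0 0 0;0 0 -2.8 0 0 0;0 0 -4 0 0 0;0 0 -5 0 0 0;0 0 -5.6 0 0 0;0 0 -5.6 0 0 0;0 0 -5.6 0 0 0",
)

```text
time_s: 23.5
tool_pos: [0.5093, -0.3778, 0.3289]
tcp_rot: [-2.033, -2.393, 0.0]
wrist_force: [0.6, -0.2, -2.6]
opening: 0.0571
grasp_force: 64.8
```

```bash
python3 - <<'E'
from h import *
im,o=save('top','t1'); print(o['time_s'],o['tool_pos'])
im2,o=save('scene','s1')
a=im[115:265,270:460][:,:,::-1]; cv2.imwrite('pics/tc1.png',cv2.resize(a,None,fx=4,fy=4,interpolation=cv2.INTER_CUBIC))
E
```

```text
23.5 [ 0.50930146 -0.37783692  0.32885648]
```

View pics/tc1.png

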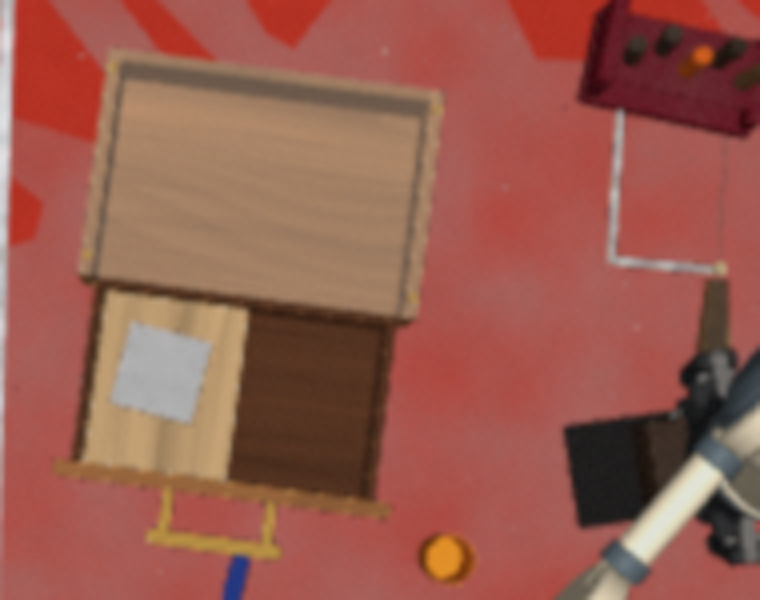

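The drawer is open: bay floor corners at about (248,312), (390,325), (372,496), (228,480), steel corners at (130,320), (212,342), (192,423), (111,402).

```bash
python3 - <<'E'
from h import *
T=cam('top'); tp=lambda p:(270+(p[0]-1.5)/4,115+(p[1]-1.5)/4)
g=lambda ps,z:np.array([onz(T,*tp(p),z) for p in ps])[:,:2].round(4)
B=g([(248,312),(390,325),(372,496),(228,480)],.015);print('bay\n',B,B.mean(0))
St=g([(130,320),(212,342),(192,423),(111,402)],.057);print('steel\n',St,St.mean(0), np.arctan2(*(St[0]-St[3])[::-1]))
F=g([(54,466),(388,512)],.072);print('front top\n',F)
print('inner front top',g([(80,463),(372,497)],.072),'back wall top',g([(100,285),(392,320)],.055))
# geometry estimate: handle centre out
ps=-.115; ex=np.array([np.cos(ps),np.sin(ps)]);ey=np.array([-ex[1],ex[0]]);h=np.array([.4412,-.0506])
for b in (B.mean(0),St.mean(0)): print('rel handle',(b-h)@ex,(b-h)@ey)
for b in B: print((b-h)@ex,(b-h)@ey)
E
```

```text
bay
 [[ 0.6177 -0.0724]
 [ 0.6096 -0.1806]
 [ 0.4798 -0.1683]
 [ 0.4899 -0.0593]] [ 0.54925 -0.12015]
steel
 [[ 0.6063  0.0154]
 [ 0.5911 -0.0454]
 [ 0.531  -0.0318]
 [ 0.5454  0.0282]] [ 0.56845 -0.0084 ] -0.20716518283229954
front top
 [[ 0.4975  0.0678]
 [ 0.4684 -0.1752]]
inner front top [[ 0.5     0.049 ]
 [ 0.4791 -0.1635]] back wall top [[ 0.6321  0.0383]
 [ 0.6098 -0.1783]]
rel handle 0.11531693862293037 -0.05669222756811833
rel handle 0.12156717605377138 0.05652277599615363
0.177835657238441 -0.0014032157965682428
0.1822047511696903 -0.10981797963535507
0.05185072389846298 -0.11249334394178777
0.04937662218512721 -0.0030543708987622463
```

```bash
python3 mv.py .549,-.117,.29,-.115
```

```text
(0.549, -0.117, 0.29, -0.115) shift [10.03  3.26  1.52] turn [-0.03 -0.03  3.18] rows 6.0
```

carry_out(
  plan="1.5 0.5 0 0 0 0;3.2 1 0 0 0 0.8;4.9 1.6 0 0 0 1.6;6.6 2.1 0 0 0 2.4;8.3 2.7 0.5 0 0 3.2;10 3.25 1 0 0 3.2;10 3.25 1.5 0 0 3.2;10 3.25 1.5 0 0 3.2",
)

```text
time_s: 24.4
tool_pos: [0.5485, -0.1168, 0.2885]
tcp_rot: [-2.341, -2.088, 0.006]
wrist_force: [-0.6, -0.6, -1.4]
opening: 0.0572
grasp_force: 64.8
```

```bash
python3 mv.py .549,-.117,.203,-.115
```

```text
(0.549, -0.117, 0.203, -0.115) shift [-0.01  0.04  3.42] turn [-0.07 -0.01  0.01] rows 2.0
```

carry_out(
  plan="0 0 0.6 0 0 0;0 0 1.2 0 0 0;0 0 1.8 0 0 0;0 0 2.4 0 0 0;0 0 2.9 0 0 0;0 0 3.2 0 0 0;0 0 3.4 0 0 0;0 0 3.4 0 0 0",
)

```text
time_s: 25.2
tool_pos: [0.549, -0.118, 0.2067]
tcp_rot: [-2.346, -2.088, 0.001]
wrist_force: [-0.3, 0.3, -2.3]
opening: 0.0575
grasp_force: 64.8
```

carry_out(
  plan="0 0 0.03 0 0 0;0 0 0.06 0 0 0;0 0 0.08 0 0 0;0 0 0.1 0 0 0;0 0 0.1 0 0 0;0 0 0.1 0 0 0;0 0 0.1 0 0 0;0 0 0.1 0 0 0",
)

```text
time_s: 26.0
tool_pos: [0.5491, -0.1181, 0.205]
tcp_rot: [2.347, 2.088, 0.0]
wrist_force: [0.1, -0.6, -1.7]
opening: 0.0574
grasp_force: 64.8
```

carry_out(
  plan="0 0 0.04 0 0 0;0 0 0.08 0 0 0;0 0 0.12 0 0 0;0 0 0.15 0 0 0;0 0 0.15 0 0 0;0 0 0.15 0 0 0;0 0 0.15 0 0 0;0 0 0.15 0 0 0",
)

```text
time_s: 26.8
tool_pos: [0.5491, -0.1181, 0.2012]
tcp_rot: [2.347, 2.088, 0.0]
wrist_force: [-0.7, 0.5, -0.7]
opening: 0.0572
grasp_force: 65.1
```

carry_out(
  plan="0 0 0.03 0 0 0;0 0 0.03 0 0 0;0 0 0.03 0 0 0;0 0 0.03 0 0 0;0 0 -0.5 0 0 0;0 0 -1.5 0 0 0;0 0 -2.7 0 0 0;0 0 -3.6 0 0 0",
  grip=0.12,
)

```text
time_s: 27.6
tool_pos: [0.5492, -0.1181, 0.2944]
tcp_rot: [2.345, 2.087, 0.002]
wrist_force: [1.0, -0.7, 0.4]
opening: 0.0752
grasp_force: 0.0
```

```bash
python3 mv.py .568,-.009,.29,-.22
```

```text
(0.568, -0.009, 0.29, -0.22) shift [4.42 0.24 0.18] turn [0.03 0.   1.18] rows 3.0
```

carry_out(
  plan="1.1 0.1 0 0 0 0.4;2.2 0.1 0 0 0 0.8;3.3 0.2 0 0 0 1.2;4.4 0.25 0.1 0 0 1.2;4.4 0.25 0.1 0 0 1.2;4.4 0.25 0.1 0 0 1.2;4.4 0.25 0.1 0 0 1.2;4.4 0.25 0.1 0 0 1.2",
)

```text
time_s: 28.4
tool_pos: [0.568, -0.0104, 0.2891]
tcp_rot: [2.454, 1.961, 0.0]
wrist_force: [0.7, -0.4, 0.5]
opening: 0.0755
grasp_force: 0.0
```

```bash
python3 - <<'E'
from h import *
im,o=save('wrist','w4'); C=cam('wrist',o); print(o['time_s'],o['tool_pos'])
T=o['tool_pos']
for p in [(.606,.0154,.057),(.591,-.045,.057),(.531,-.032,.057),(.5454,.028,.057)]: print(proj(C,p))
E
python3 mv.py .568,-.009,.212,-.22
```

```text
28.4 [ 0.56801495 -0.01044827  0.28908551]
(np.float64(374.32025972666224), np.float64(170.98286352270821))
(np.float64(368.0694419075042), np.float64(256.96629705872886))
(np.float64(280.96694171571465), np.float64(257.7245144445289))
(np.float64(277.9307898131819), np.float64(172.68149369919104))
(0.568, -0.009, 0.212, -0.22) shift [ 0.06 -0.01  3.08] turn [ 0.    0.   -0.03] rows 2.0
```

View pics/w4.png

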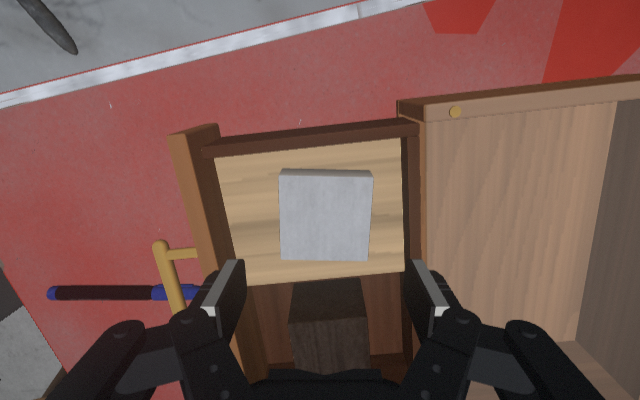

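The steel plate's corners (280,175), (371,177), (367,261), (280,258) are square to and centred on the tool. The back wall is 59 mm from the tool axis, which clears the fingers. The wood block stands in the bay.

carry_out(
  plan="0 -0.05 0.6 0 0 0;0 -0.05 1.2 0 0 0;0 -0.05 1.8 0 0 0;0 -0.05 2.4 0 0 0;0 -0.05 2.8 0 0 0;0 -0.05 3 0 0 0;0 -0.05 3.1 0 0 0;0 -0.05 3.1 0 0 0",
)

```text
time_s: 29.25
tool_pos: [0.567, -0.0092, 0.2113]
tcp_rot: [2.453, 1.963, 0.0]
wrist_force: [-1.0, 1.1, -0.0]
opening: 0.0754
grasp_force: 0.0
```

carry_out(
  plan="0 0 0 0 0 0;0 0 0 0 0 0;0 0 0 0 0 0;0 0 0 0 0 0;0 0 0 0 0 0;0 0 0 0 0 0;0 0 0 0 0 0;0 0 0 0 0 0",
  grip=0.7,
)

```text
time_s: 30.05
tool_pos: [0.5673, -0.0093, 0.2127]
tcp_rot: [2.452, 1.961, 0.003]
wrist_force: [0.8, 0.3, 6.2]
opening: 0.0609
grasp_force: 67.4
```

carry_out(
  plan="0 0 -0.2 0 0 0;0 0 -0.6 0 0 0;0 0 -1.1 0 0 0;0 0 -1.8 0 0 0;0 0 -2.6 0 0 0;0 0 -3.3 0 0 0;0 0 -3.6 0 0 0;0 0 -3.6 0 0 0",
)

```text
time_s: 30.85
tool_pos: [0.5671, -0.0093, 0.3029]
tcp_rot: [2.452, 1.961, 0.003]
wrist_force: [-0.3, -1.0, -4.0]
opening: 0.0604
grasp_force: 66.3
```

```bash
python3 - <<'E'
from h import *
# pad from initial two-view corners, and from w3 edges at z=.006
P=np.array([[.5361,-.3185],[.5521,-.4115],[.4746,-.4248],[.4606,-.3305]]);print(P.mean(0),[np.arctan2(*(a-b)[::-1]) for a,b in ((P[0],P[3]),(P[1],P[2]))])
T=cam('top'); tp=lambda p:(270+(p[0]-1.5)/4,115+(p[1]-1.5)/4)
Q=np.array([onz(T,*tp(p),.006) for p in [(566,427),(688,408),(706,510),(582,526)]]);print(Q.round(4),Q.mean(0))
im,o=save('top','t2');c=im[115:265,270:460][:,:,::-1]; cv2.imwrite('pics/tc2.png',cv2.resize(c,None,fx=4,fy=4))
E
python3 mv.py .506,-.371,.32,.167
```

```text
[ 0.50585  -0.371325] [np.float64(0.15762193783188824), np.float64(0.1699573378205954)]
[[ 0.5347 -0.3163  0.006 ]
 [ 0.5508 -0.4092  0.006 ]
 [ 0.4736 -0.4227  0.006 ]
 [ 0.4598 -0.3286  0.006 ]] [ 0.50474471 -0.36918398  0.006     ]
(0.506, -0.371, 0.32, 0.167) shift [-14.65   0.8   -0.74] turn [ 0.01  0.   -4.45] rows 8.0
```

View pics/tc2.png

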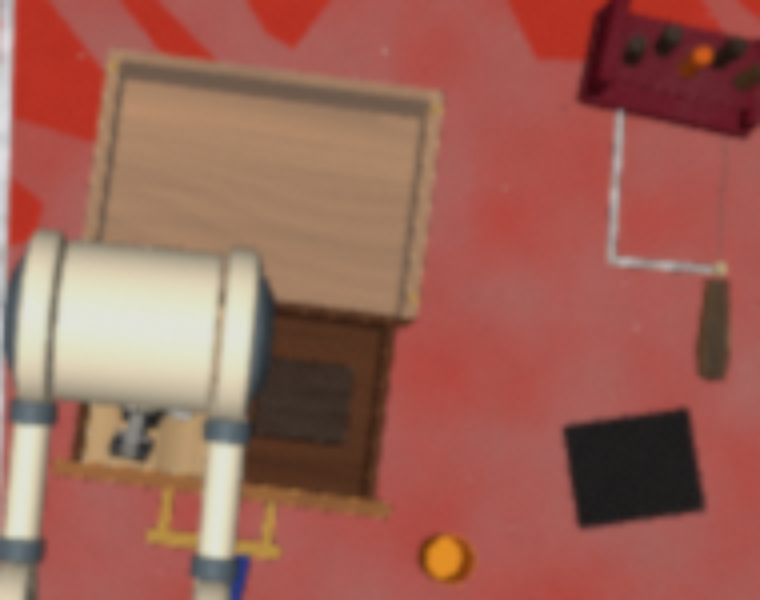

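The pad is bare, with corners (566,427), (688,408), (706,510), (582,526). The wood stands in the bay and the steel is held at about 4 N.

carry_out(
  plan="-1.5 0.1 -0.3 0 0 -0.5;-3.3 0.2 -0.6 0 0 -1;-5.2 0.3 -0.7 0 0 -1.7;-7.1 0.4 -0.7 0 0 -2.4;-9 0.5 -0.7 0 0 -3;-10.9 0.6 -0.7 0 0 -3.6;-12.8 0.7 -0.7 0 0 -4.2;-14.6 0.8 -0.7 0 0 -4.4",
)

```text
time_s: 31.7
tool_pos: [0.5053, -0.3717, 0.3167]
tcp_rot: [-2.03, -2.394, 0.0]
wrist_force: [1.9, 0.8, -4.5]
opening: 0.0605
grasp_force: 66.3
```

carry_out(
  plan="0 0 0 0 0 0;0 0 1 0 0 0;0 0 2 0 0 0;0 0 3 0 0 0;0 0 3.6 0 0 0;0 0 3.8 0 0 0;0 0 3.8 0 0 0;0 0 3.8 0 0 0",
)

```text
time_s: 32.5
tool_pos: [0.5066, -0.3699, 0.2251]
tcp_rot: [2.032, 2.393, 0.0]
wrist_force: [-0.1, 0.7, -4.2]
opening: 0.0601
grasp_force: 66.4
```

```bash
python3 mv.py .505,-.370,.183,.163
```

```text
(0.505, -0.37, 0.183, 0.163) shift [ 0.01 -0.07  1.68] turn [ 0.02  0.02 -0.  ] rows 1.0
```

carry_out(
  plan="0 -0.05 0.4 0 0 0;0 -0.05 0.8 0 0 0;0 -0.05 1.2 0 0 0;0 -0.05 1.4 0 0 0;0 -0.05 1.55 0 0 0;0 -0.05 1.6 0 0 0;0 -0.05 1.6 0 0 0;0 -0.05 1.6 0 0 0",
)

```text
time_s: 33.3
tool_pos: [0.5052, -0.3701, 0.1842]
tcp_rot: [2.033, 2.394, 0.0]
wrist_force: [-0.4, 0.4, -4.5]
opening: 0.0604
grasp_force: 66.4
```

carry_out(
  plan="0 0 0.03 0 0 0;0 0 0.06 0 0 0;0 0 0.09 0 0 0;0 0 0.1 0 0 0;0 0 0.1 0 0 0;0 0 0.1 0 0 0;0 0 0.1 0 0 0;0 0 0.1 0 0 0",
)

```text
time_s: 34.1
tool_pos: [0.5051, -0.37, 0.1815]
tcp_rot: [2.033, 2.394, 0.0]
wrist_force: [-0.8, 1.1, -1.6]
opening: 0.0604
grasp_force: 66.8
```

Touching down (force is falling). I'll release and lift.

carry_out(
  plan="0 0 0.04 0 0 0;0 0 0.04 0 0 0;0 0 0.04 0 0 0;0 0 0.04 0 0 0;0 0 0.04 0 0 0;0 0 -0.5 0 0 0;0 0 -1.7 0 0 0;0 0 -2.9 0 0 0",
  grip=0,
)

```text
time_s: 34.9
tool_pos: [0.5048, -0.3698, 0.2548]
tcp_rot: [-2.033, -2.394, 0.0]
wrist_force: [-0.1, 0.1, 0.6]
opening: 0.0852
grasp_force: 0.0
```

carry_out(
  plan="0 0 -1 0 0 0;0 0 -2 0 0 0;0 0 -3 0 0 0;0 0 -3 0 0 0;0 0 -3 0 0 0;0 0 -3 0 0 0;0 0 -3 0 0 0;0 0 -3 0 0 0",
  grip=0.67,
)

```text
time_s: 35.7
tool_pos: [0.5049, -0.3699, 0.3274]
tcp_rot: [-2.032, -2.393, 0.0]
wrist_force: [0.1, 0.3, 0.1]
opening: 0.0281
grasp_force: 0.0
```

```bash
python3 - <<'E'
from h import *
im,o=save('wrist','w5'); print(o['time_s'],o['tool_pos'])
E
python3 mv.py .4412,-.0504,.32,-.115
```

```text
35.7 [ 0.50491041 -0.36985678  0.32735538]
(0.4412, -0.0504, 0.32, -0.115) shift [13.02 -0.45  0.32] turn [-0.02 -0.01  3.18] rows 7.0
```

View pics/w5.png

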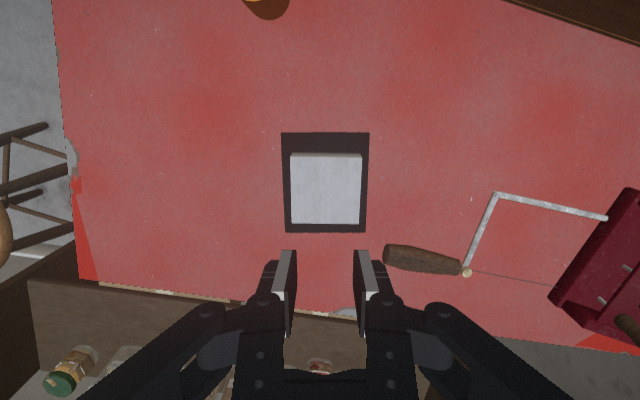

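The steel (columns 291–362) is centred and square on the pad (281–369). Back to the handle.

carry_out(
  plan="1.8 -0.1 0 0 0 0.5;3.6 -0.1 0 0 0 1;5.5 -0.2 0 0 0 1.5;7.4 -0.2 0 0 0 2;9.3 -0.3 0 0 0 2.5;11.2 -0.4 0.1 0 0 3;13 -0.45 0.2 0 0 3.2;13 -0.45 0.3 0 0 3.2",
)

```text
time_s: 36.55
tool_pos: [0.4404, -0.0471, 0.3213]
tcp_rot: [-2.341, -2.094, -0.003]
wrist_force: [1.4, -0.4, -0.2]
opening: 0.0282
grasp_force: 0.0
```

```bash
python3 mv.py .4412,-.0504,.207,-.115; python3 - <<'E'
from h import *
im,o=save('wrist','w6'); C=cam('wrist',o); print(o['tool_pos']); hsv=cv2.cvtColor(im,cv2.COLOR_RGB2HSV)
m=cv2.inRange(hsv,(17,110,80),(30,255,255)); 
c=max(cv2.findContours(m,0,1)[0],key=cv2.contourArea); print(cv2.boundingRect(c),cv2.contourArea(c),'expect',proj(C,(.4412,-.0504,.05)))
r=cv2.boundingRect(c); print(onz(C,r[0],r[1]+r[3]/2,.05),onz(C,r[0]+8,r[1]+r[3]/2,.05))
E
```

```text
(0.4412, -0.0504, 0.207, -0.115) shift [-0.14  0.04  4.57] turn [ 0.01 -0.02  0.04] rows 3.0
[ 0.44039598 -0.04706452  0.32129701]
(322, 144, 54, 120) 1921.5 expect (np.float64(326.7645116523904), np.float64(204.84350217456407))
[ 0.43752111 -0.0492712   0.05      ] [ 0.4438287  -0.04997825  0.05      ]
```

Handle confirmed in place (left edge at column 322, centre about 327).

carry_out(
  plan="-0.1 0 0.8 0 0 0;-0.1 0 1.7 0 0 0;-0.1 0 2.6 0 0 0;-0.1 0 3.4 0 0 0;-0.1 0 4.1 0 0 0;-0.1 0 4.5 0 0 0;-0.1 0 4.55 0 0 0;-0.1 0 4.55 0 0 0",
)

```text
time_s: 37.4
tool_pos: [0.4412, -0.0541, 0.2078]
tcp_rot: [2.348, 2.087, -0.0]
wrist_force: [0.3, 0.5, -0.1]
opening: 0.0279
grasp_force: 0.0
```

carry_out(
  plan="0 0 0 0 0 0;0 0 0 0 0 0;0 0 0 0 0 0;0 0 0 0 0 0;0 0 0 0 0 0;0 0 0 0 0 0;0 0 0 0 0 0;0 0 0 0 0 0",
  grip=1,
)

```text
time_s: 38.2
tool_pos: [0.4417, -0.0538, 0.2088]
tcp_rot: [2.345, 2.086, 0.003]
wrist_force: [5.3, -1.6, 4.2]
opening: 0.0088
grasp_force: 58.8
```

carry_out(
  plan="0 0.3 0 0 0 0;0 0.9 0 0 0 0;0 1.6 0 0 0 0;0 2.3 0 0 0 0;0 3 0 0 0 0;0 3.7 0 0 0 0;0 4.4 0 0 0 0;0 4.9 0 0 0 0",
)

```text
time_s: 39.0
tool_pos: [0.5635, -0.0678, 0.2087]
tcp_rot: [2.347, 2.088, 0.0]
wrist_force: [-1.4, -0.3, 8.5]
opening: 0.0086
grasp_force: 59.6
```

carry_out(
  plan="0 0.1 0 0 0 0;0 0.2 0 0 0 0;0 0.3 0 0 0 0;0 0.35 0 0 0 0;0 0.4 0 0 0 0;0 0.45 0 0 0 0;0 0.5 0 0 0 0;0 0.5 0 0 0 0",
)

```text
time_s: 39.8
tool_pos: [0.5752, -0.0691, 0.2088]
tcp_rot: [2.347, 2.088, 0.0]
wrist_force: [-0.3, 0.0, 7.1]
opening: 0.0087
grasp_force: 59.6
```

carry_out(
  plan="0 0.04 0 0 0 0;0 0.08 0 0 0 0;0 0.1 0 0 0 0;0 0.12 0 0 0 0;0 0.12 0 0 0 0;0 0.12 0 0 0 0;0 0.12 0 0 0 0;0 0.12 0 0 0 0",
)

```text
time_s: 40.6
tool_pos: [0.5771, -0.0694, 0.2088]
tcp_rot: [-2.345, -2.086, 0.004]
wrist_force: [-8.6, 0.8, 11.7]
opening: 0.0086
grasp_force: 60.1
```

carry_out(
  plan="0 -0.08 0 0 0 0;0 -0.08 0 0 0 0;0 -0.08 0 0 0 0;0 -0.08 0 0 0 0;0 -0.08 -0.5 0 0 0;0 -0.08 -1.6 0 0 0;0 -0.08 -2.8 0 0 0;0 -0.08 -4 0 0 0",
  grip=0.67,
)

```text
time_s: 41.4
tool_pos: [0.576, -0.0693, 0.3094]
tcp_rot: [2.347, 2.088, 0.0]
wrist_force: [-0.0, 0.2, 0.4]
opening: 0.028
grasp_force: 0.0
```

```bash
python3 mv.py .5196,.2274,.30,1.571; python3 -c "
from h import *
print(get_obs()['tool_pos'])"
```

```text
(0.5196, 0.2274, 0.3, 1.571) shift [11.53 -3.62  0.37] turn [  0.     0.   -19.34] rows 12.0
[ 0.57596843 -0.06929664  0.3093716 ]
```

carry_out(
  plan="1.4 -0.4 0 0 0 -1.7;2.9 -0.9 0 0 0 -3.4;4.3 -1.4 0 0 0 -5.1;5.8 -1.8 0 0 0 -6.8;7.2 -2.3 0 0 0 -8.5;8.7 -2.7 0.1 0 0 -10.2;10.1 -3.2 0.2 0 0 -11.9;11.5 -3.6 0.3 0 0 -13.6",
  grip=0.25,
)

```text
time_s: 42.2
tool_pos: [0.5195, 0.2282, 0.3011]
tcp_rot: [0.768, 3.045, 0.001]
wrist_force: [1.7, -0.0, -0.1]
opening: 0.064
grasp_force: 0.0
```

carry_out(
  plan="0 0 0 0 0 -1.7;0 0 0 0 0 -3.4;0 0 0 0 0 -5.1;0 0 0 0 0 -5.7;0 0 0 0 0 -5.7;0 0 0 0 0 -5.7;0 0 0 0 0 -5.7;0 0 0 0 0 -5.7",
)

```text
time_s: 43.0
tool_pos: [0.5201, 0.2266, 0.3001]
tcp_rot: [0.006, 3.141, 0.0]
wrist_force: [0.7, 0.2, -0.2]
opening: 0.0641
grasp_force: 0.0
```

```bash
python3 mv.py .5196,.2274,.2095,1.571
```

```text
(0.5196, 0.2274, 0.2095, 1.571) shift [0.02 0.03 3.62] turn [ 0.    0.   -0.05] rows 2.0
```

carry_out(
  plan="0 0 0.8 0 0 0;0 0 1.6 0 0 0;0 0 2.4 0 0 0;0 0 3 0 0 0;0 0 3.4 0 0 0;0 0 3.6 0 0 0;0 0 3.6 0 0 0;0 0 3.6 0 0 0",
)

```text
time_s: 43.8
tool_pos: [0.5204, 0.2268, 0.2108]
tcp_rot: [0.005, 3.14, 0.001]
wrist_force: [0.6, -0.2, 0.2]
opening: 0.0641
grasp_force: 0.0
```

carry_out(
  plan="0 0 0 0 0 0;0 0 0 0 0 0;0 0 0 0 0 0;0 0 0 0 0 0;0 0 0 0 0 0;0 0 0 0 0 0;0 0 0 0 0 0;0 0 0 0 0 0",
  grip=0.8,
)

```text
time_s: 44.6
tool_pos: [0.5204, 0.2268, 0.211]
tcp_rot: [0.005, 3.14, 0.001]
wrist_force: [-0.4, -0.2, 5.6]
opening: 0.0339
grasp_force: 59.9
```

carry_out(
  plan="0 0 -1.2 0 0 0;0 -1 -2.8 0 0 0;0.2 -3 -3.6 0 0 0;0.3 -5 -3.6 0 0 0;0.5 -7 -3.6 0 0 0;0.6 -9 -3.6 0 0 0;0.7 -11 -3.6 0 0 0;0.8 -13 -3.6 0 0 0",
)

```text
time_s: 45.4
tool_pos: [0.4986, -0.0958, 0.2993]
tcp_rot: [-0.005, -3.141, -0.0]
wrist_force: [0.7, -0.7, -1.5]
opening: 0.0343
grasp_force: 59.9
```

```bash
python3 mv.py .499,-.1273,.27,1.571
```

```text
(0.499, -0.1273, 0.27, 1.571) shift [-0.02 -1.26  1.17] turn [ 0.   -0.01 -0.04] rows 1.0
```

carry_out(
  plan="0 -1.25 0.2 0 0 0;0 -1.25 1 0 0 0;0 -1.25 2 0 0 0;0 -1.25 3 0 0 0;0 -1.25 3.6 0 0 0;0 -1.25 3.85 0 0 0;0 -1.25 3.9 0 0 0;0 -1.25 3.9 0 0 0",
)

```text
time_s: 46.2
tool_pos: [0.4996, -0.1252, 0.2033]
tcp_rot: [0.005, 3.14, -0.001]
wrist_force: [-0.0, -0.2, 0.1]
opening: 0.0342
grasp_force: 60.0
```

carry_out(
  plan="0 0 0.03 0 0 0;0 0 0.06 0 0 0;0 0 0.08 0 0 0;0 0 0.08 0 0 0;0 0 0.08 0 0 0;0 0 0.08 0 0 0;0 0 0.08 0 0 0;0 0 0.08 0 0 0",
)

```text
time_s: 47.0
tool_pos: [0.4992, -0.1252, 0.2004]
tcp_rot: [-0.005, -3.142, -0.0]
wrist_force: [-0.9, 0.1, -1.8]
opening: 0.0343
grasp_force: 60.0
```

carry_out(
  plan="0 -0.04 0.05 0 0 0;0 -0.08 0.08 0 0 0;0 -0.08 0.1 0 0 0;0 -0.08 0.1 0 0 0;0 -0.08 0.1 0 0 0;0 -0.08 0.1 0 0 0;0 -0.08 0.1 0 0 0;0 -0.08 0.1 0 0 0",
)

```text
time_s: 47.8
tool_pos: [0.4992, -0.1272, 0.1979]
tcp_rot: [-0.005, -3.142, 0.0]
wrist_force: [-0.4, 0.7, -0.1]
opening: 0.0343
grasp_force: 60.1
```

carry_out(
  plan="0 0 0 0 0 0;0 0 0 0 0 0;0 0 0 0 0 0;0 0 0 0 0 0;0 0 0 0 0 0;0 0 0 0 0 0;0 0 0 0 0 0;0 0 0 0 0 0",
  grip=0.2,
)

```text
time_s: 48.6
tool_pos: [0.4992, -0.1272, 0.1979]
tcp_rot: [-0.005, -3.142, -0.0]
wrist_force: [-0.6, 0.5, 0.2]
opening: 0.0683
grasp_force: 0.0
```

carry_out(
  plan="0 0 -0.8 0 0 0;0 0 -2 0 0 0;0 0 -3.2 0 0 0;0 1.5 -4 0 0 0;0 3.5 -4 0 0 0;-0.2 5.5 -4 0 0 0;-0.4 7.5 -4 0 0 0;-0.8 9.5 -4 0 0 0",
)

```text
time_s: 49.4
tool_pos: [0.5193, 0.1107, 0.2984]
tcp_rot: [0.005, 3.141, 0.0]
wrist_force: [0.9, 0.4, 0.3]
opening: 0.0684
grasp_force: 0.0
```

carry_out(
  plan="0 2 0 0 0 0;0 4 0 0 0 0;0 6 0 0 0 0;0 8 0 0 0 0;0 8.5 0 0 0 0;0 8.5 0 0 0 0;0 8.5 0 0 0 0;0 8.5 0 0 0 0",
  grip=0,
)

```text
time_s: 50.2
tool_pos: [0.5208, 0.3196, 0.2981]
tcp_rot: [0.008, 3.141, -0.001]
wrist_force: [-0.3, -0.5, 0.4]
opening: 0.0855
grasp_force: 0.0
```

```bash
python3 mv.py .52,.325,.2002,1.571
```

```text
(0.52, 0.325, 0.2002, 1.571) shift [0.03 0.22 3.91] turn [-0.01  0.   -0.06] rows 2.0
```

carry_out(
  plan="0 0.2 0.8 0 0 0;0 0.2 1.8 0 0 0;0 0.2 2.6 0 0 0;0 0.2 3.3 0 0 0;0 0.2 3.7 0 0 0;0 0.2 3.9 0 0 0;0 0.2 3.9 0 0 0;0 0.2 3.9 0 0 0",
)

```text
time_s: 51.0
tool_pos: [0.5208, 0.3261, 0.2016]
tcp_rot: [0.006, 3.14, 0.001]
wrist_force: [-0.4, -1.2, 1.3]
opening: 0.0856
grasp_force: 0.0
```

carry_out(
  plan="0 0 0 0 0 0;0 0 0 0 0 0;0 0 0 0 0 0;0 0 0 0 0 0;0 0 0 0 0 0;0 0 0 0 0 0;0 0 0 0 0 0;0 0 0 0 0 0",
  grip=0.8,
)

```text
time_s: 51.8
tool_pos: [0.5206, 0.3265, 0.2015]
tcp_rot: [0.005, 3.14, 0.001]
wrist_force: [0.3, 0.8, 4.8]
opening: 0.0429
grasp_force: 61.6
```

carry_out(
  plan="0 0 -1.2 0 0 0;0 -1 -2.8 0 0 0;0 -3 -3.6 0 0 0;0 -5 -3.6 0 0 0;0 -7 -3.6 0 0 0;0 -9 -3.6 0 0 0;0 -11 -3.6 0 0 0;0 -12.5 -3.6 0 0 0",
)

```text
time_s: 52.6
tool_pos: [0.5187, 0.0114, 0.2895]
tcp_rot: [-0.006, -3.14, 0.001]
wrist_force: [0.6, -0.8, -2.0]
opening: 0.0428
grasp_force: 61.4
```

carry_out(
  plan="0 0 0.2 0 0 0;0 -0.3 1 0 0 0;0 -0.4 2 0 0 0;0 -0.4 2.8 0 0 0;0 -0.4 3.2 0 0 0;0 -0.4 3.2 0 0 0;0 -0.4 3.2 0 0 0;0 -0.4 3.2 0 0 0",
)

```text
time_s: 53.4
tool_pos: [0.5198, 0.004, 0.2119]
tcp_rot: [0.004, 3.139, -0.0]
wrist_force: [-0.6, 0.4, -1.6]
opening: 0.0429
grasp_force: 61.5
```

```bash
python3 mv.py .5195,.000,.188,1.571
```

```text
(0.5195, 0.0, 0.188, 1.571) shift [ 0.01 -0.16  0.96] turn [-0.    0.03 -0.03] rows 1.0
```

carry_out(
  plan="0 -0.16 0.2 0 0 0;0 -0.16 0.4 0 0 0;0 -0.16 0.6 0 0 0;0 -0.16 0.75 0 0 0;0 -0.16 0.8 0 0 0;0 -0.16 0.8 0 0 0;0 -0.16 0.8 0 0 0;0 -0.16 0.8 0 0 0",
)

```text
time_s: 54.2
tool_pos: [0.5194, -0.0002, 0.1907]
tcp_rot: [0.005, 3.141, -0.0]
wrist_force: [0.8, -0.0, -1.5]
opening: 0.0425
grasp_force: 61.5
```

carry_out(
  plan="0 0 0.03 0 0 0;0 0 0.06 0 0 0;0 0 0.08 0 0 0;0 0 0.08 0 0 0;0 0 0.08 0 0 0;0 0 0.08 0 0 0;0 0 0.08 0 0 0;0 0 0.08 0 0 0",
)

```text
time_s: 55.0
tool_pos: [0.5194, -0.0003, 0.1884]
tcp_rot: [0.005, 3.142, -0.0]
wrist_force: [0.4, -0.1, -1.5]
opening: 0.0428
grasp_force: 61.5
```

carry_out(
  plan="0 0 0.03 0 0 0;0 0 0.04 0 0 0;0 0 0.04 0 0 0;0 0 0.04 0 0 0;0 0 0.04 0 0 0;0 0 0.04 0 0 0;0 0 0.04 0 0 0;0 0 0.04 0 0 0",
)

```text
time_s: 55.8
tool_pos: [0.5194, -0.0002, 0.1881]
tcp_rot: [0.005, 3.141, -0.0]
wrist_force: [-3.8, -0.7, 4.4]
opening: 0.043
grasp_force: 62.2
```

carry_out(
  plan="0 0 0 0 0 0;0 0 0 0 0 0;0 0 0 0 0 0;0 0 0 0 0 0;0 0 0 0 0 0;0 0 0 0 0 0;0 0 0 0 0 0;0 0 0 0 0 0",
  grip=0,
)

```text
time_s: 56.6
tool_pos: [0.5193, -0.0003, 0.1874]
tcp_rot: [0.005, 3.142, 0.0]
wrist_force: [0.3, 0.1, -0.0]
opening: 0.0855
grasp_force: 0.0
```

carry_out(
  plan="0 0 -0.8 0 0 0;0 0 -2 0 0 0;0 0 -3.5 0 0 0;0 0 -5 0 0 0;0 2 -5 0 0 0;0 4 -5 0 0 0;0 6 -5 0 0 0;0 8 -5 0 0 0",
)

```text
time_s: 57.4
tool_pos: [0.5197, 0.2015, 0.3127]
tcp_rot: [0.006, 3.141, 0.0]
wrist_force: [1.3, 0.2, -0.8]
opening: 0.0855
grasp_force: 0.0
```

carry_out(
  plan="0 1.5 0 0 0 0;0 3 0 0 0 0;0 4.5 0 0 0 0;0 5 0 0 0 0;0 5 0 0 0 0;0 5 0 0 0 0;0 5 0 0 0 0;0 5 0 0 0 0",
)

```text
time_s: 58.2
tool_pos: [0.5207, 0.3234, 0.3127]
tcp_rot: [0.008, 3.141, -0.0]
wrist_force: [0.0, -0.0, -0.3]
opening: 0.0855
grasp_force: 0.0
```

```bash
python3 - <<'E'
from h import *
im,o=save('top','t3'); print(o['time_s'])
a=im[115:265,270:460][:,:,::-1]; cv2.imwrite('pics/tc3.png',cv2.resize(a,None,fx=4,fy=4,interpolation=cv2.INTER_CUBIC))
im0=cv2.imread('pics/top0.png')[:,:,::-1]
for n,lo,hi,box in(('jar',(105,120,60),(125,255,255),(205,240,290,325)),('can',(18,50,80),(40,140,255),(220,245,335,362)),('handle',(17,110,80),(30,255,255),(195,214,305,350))):
    r=[]
    for I in(im0,im):
        m=cv2.inRange(cv2.cvtColor(np.ascontiguousarray(I),cv2.COLOR_RGB2HSV),lo,hi)[box[0]:box[1],box[2]:box[3]]; M=cv2.moments(m,True); r.append((M['m00'],round(M['m10']/M['m00']+box[2],2),round(M['m01']/M['m00']+box[0],2)))
    print(n,r)
E
```

```text
58.2
jar [(111.0, 306.12, 223.47), (109.0, 305.89, 223.94)]
can [(90.0, 349.18, 231.73), (91.0, 348.23, 231.7)]
handle [(124.0, 328.89, 206.11), (120.0, 329.99, 203.63)]
```

View pics/tc3.png

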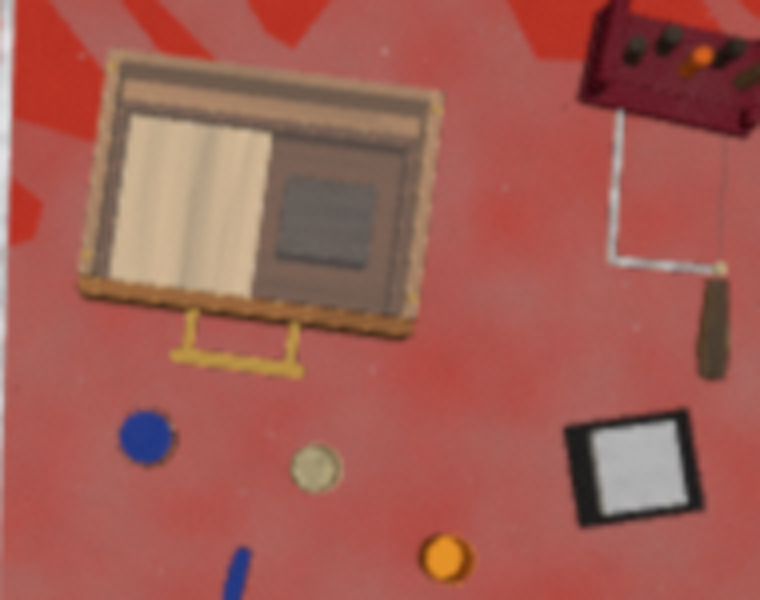

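The final view shows the jar and can back within 3 mm, the steel centred on the pad, the wood in the bay and the drawer at its stop.

```bash
python3 -c "
from station import *
print(close_job())"
```

```text
the job is handed in; nothing more can be done
None
```

The changeover is done and handed in, though no verdict came back: steel block centred and square on the pad, wooden block upright in the drawer's right compartment, drawer shut to its stop, and the jar and can back within about 3 mm of where they stood (58 s of the 131 s used).

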